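# Gauge the thermometer wells of a dry block heater and find the deep one

## Task

The three thermometer wells in the dry block heater look alike from above, but only one is deep enough for a 60 mm immersion probe. Take the depth gauge from its stand and slide its rod into the wells, gently, until you feel it bottom, and tell from the length left standing out which well is the deep one. Leave the gauge standing in that well, its rod bottomed and its sliding foot resting flat on the aluminium block so that it carries the depth reading, and do not disturb the things around.

Things in the scene. Friction and masses are not known exactly. Their poses are not given: they have to be found in the camera images.
- dry_block: dry block heater, fixed: white housing 140 x 180 mm (x, y), 84 mm high, front panel on its -x side, turned by up to 0.3 rad. In its middle an aluminium block 56 x 126 mm whose flat top face lies 92 mm above the worktop, with a row of three round blind wells along y. Origin: centre of the underside at worktop height, z up
- well_1 (a point): centre of the mouth, in the plane of the block's top face, of the well at the block's -y end. The wells are 36 mm apart, 11.5 mm wide, with a small chamfer. One is 60 to 65 mm deep, the other two lie between 38 and 55 mm; which is which, and the exact depths, are not known and cannot be seen from outside
- well_2 (a point): centre of the mouth, in the plane of the block's top face, of the middle well
- well_3 (a point): centre of the mouth, in the plane of the block's top face, of the well at the block's +y end
- rod_stand: dark steel stand of the depth gauge, fixed: round foot 72 mm across and 10 mm high with a boss 36 mm across, 34 mm high in all. The gauge's rod stands in its one bore (11.2 mm wide, 24 mm deep). Origin: centre of the underside
- depth_rod: loose depth gauge standing upright in its stand: a bright metal rod 118 mm long carrying a sliding foot, about 0.12 kg in all. Origin: centre of the rod's lower end (the tip), z along the rod to the head. The knurled head, 14 mm across, spans 101 to 118 mm from the tip and is the place to hold it. Rod standing out of the block's face = 118 mm less the depth reached: under 58 mm only in the deep well
- rod_stem: the rod's stem below the head, rigid with it: 10 mm in diameter, 2 mm chamfer at the tip, a black line each 5 mm (a broad one each 10 mm). Origin: centre of the tip, axes as the rod's
- gauge_foot (a joint): the foot: a dark flanged bush on the rod, flange 26 mm across, 15 mm high, held by about 4 N of friction, so that it keeps its place and the rod does not sink by its own weight. As the rod is pushed into a well the foot lands on the block and is pushed up the rod. Value in m: its flat lower face lies 0.020 + value from the tip (0 to 0.066); it starts between 0.007 and 0.016
- foot_face (a point): centre of the foot's flat lower face
- timer: white kitchen-type timer, 64 x 66 x 17 mm, a loose bystander; origin at the centre of its underside
- beaker: clear beaker, 67 mm wide and 83 mm high, a loose bystander; origin at the centre of its underside
- tape_white: roll of white tape lying flat, 53 mm across, 19 mm high, a loose bystander; origin at the centre of its underside
There are look-alikes about, which are no part of the job. Of the things that look like the depth_rod, the middle-sized one is meant.

How it is judged:
By the outcome, as a careful person would: the job done as asked, in the order asked, and still so for the second after the job is handed in, with the robot touching nothing.
It also fails if it takes over 69 s, if anything falls off the work surface, if the arm or the gripper's body presses on something with over 40 N, if the wrist force passes 120 N, or if a joint passes its speed limit or range.

## Robot

A 6-joint arm with a two-finger parallel gripper is mounted at the origin on a cart in front of the work surface, level with it; the furniture and walls round the work are solid. World frame = base frame: x ahead of the robot, y to its left, z up, the work surface at z = 0. Lengths are in m, angles in rad, forces in N, time in s.
With the tool pointing down it reaches from about 0.375 to 0.975 m from the base axis. Payload 3.8 kg.
Tool frame: the origin (TCP) lies on the mounting face of the last link; the fingertips stand 173 mm ahead of it and the grasp point (between the pads) lies manip.tcp_to_grasp ahead of it (manip.tcp_to_grasp is the distance from the TCP to the grasp point, in m); z points along the fingers, y is the direction in which the jaws open and shut (so a half turn about z gives the same grasp; the last joint's range is limited). The gripper opens to 85 mm and grips with 20 to 120 N. Pads are 22 mm wide; open, the fingers measure 114 mm over their backs; the gripper's body (76 mm by 85 mm) begins 54 mm behind the grasp point. The pads swing forward as they close: fully open they stand 13 mm farther back than shut.
Start: joints at [-1.203, 0.264, 1.604, -0, 1.274, -0.037], TCP at [0.266, -0.62, 0.405] pointing down, gripper open.
Joint ranges: [-2.63, 2.63], [-0.94, 2.18], [0.31, 2.57], [-1.31, 4.45], [0, 2.66], [-2.55, 2.55]. Speed limits (rad/s): [2.57, 2.57, 3.14, 3.14, 3.14, 3.14].

## Interface

Orientations are given as a rotation vector (axis times angle).
In Python, from bench import manip, vision gives the robot as it stands. The module is installed in compiled form; this text tells all that it offers.
- The arm moves only by the tool arm_command, never from a script. Its argument "targets" is a list of rows, each a list of 3 entries, a list of its own where there are three numbers: the opening in per cent of the stroke, from 0 (shut) to 100 (fully open), then the shift along the world's x, y, z in m, then the turn about the world's z in degrees. In form: [[fingers, [dx, dy, dz], spin], ...]. A call has 1 to 8 rows; each row is the pose to reach, as a shift and turn from the pose commanded when the call began; what a row does not reach only later rows make up. A row lasts 1/8 s, in which the tool goes at most 62.5 mm and 10.7 degrees, less where a joint would pass 70% of its speed; a pose out of reach is approached as far as the arm can. A call with a gripper value outside its range is refused whole. The fingers move at their own pace and stop on an object; "squeeze" is the grip in N (left out, the last holds). Time passes only in rows, so rows that repeat a pose let the fingers close. It gives the time, the measured TCP pose, the force and the opening at its end, in the units of the state.
- manip.sense(): the state, without advancing time (a new reading comes with each control period).
- vision.camera(name): name is "scene" or "top"; returns a dict with "pixels" (400x640x3 uint8, blue, green, red), "depth" (400x640 float32, m along the optical axis (not along the pixel's ray), 0 where there is no reading), "vertical_fov" (degrees; the focal length in pixels is half the picture's height over the tangent of half this angle, whatever the lens; pixels are square), "cx", "cy" (the principal point, pixels), "T" (4x4, takes a point from camera to world coordinates). Camera axes: x right, y up, looking along -z (the intrinsics and any distortion apply to the point x, -y, -z); pixel columns grow to the right and rows downward; lengths in m; the calibration is good to about 2 mm. A picture is of the moment at which its call begins.
- manip.job_done(): hands the job in, once; it reports no verdict.
Trained networks look in a picture, given as the dict that the camera call returned (one of the last four; its "shot" number tells which), for a name from the list of things; names that differ only in an ending like _2 or _b are one class to them, and where a whole thing is asked for, a point or a joint stands for the part that bears it (a point fixed in the world has none). Each returns a list of dicts, best first, with "conf" (0 to 1); they miss things now and then, are a little off and sometimes report something else, mostly with a low value. They report only what shows in the picture. A call takes as long as a camera call. They do not tell look-alikes from the thing itself.
- vision.regions_of(picture, query): "region" (400x640 bool, what is visible of it).
- vision.tip_of(picture, query): "centre" ([x, y, z] in m, in world coordinates, good to about 4 mm: a listed point, or the origin of a listed thing).
The state is a dict: "t": time; "qpos": joint angles; "qvel": joint speeds; "joint_torque": joint torques, N m; "position": TCP position; "tool_rot": TCP orientation; "contact_force": force on the tool from outside, world axes, zero at the start; "torque": the same for the moment, N m; "gripper_width": finger opening in m.
Only numpy, scipy, OpenCV 4.12 (cv2) and the standard library are available. Lean on these libraries where they do the work, as an engineer would, in place of code of your own. Each camera call takes 0.05 s, during which the arm holds its last target.

## Working session

There is one attempt and no reset: what is moved stays moved. The work goes in short steps, Python scripts to look and compute and a tool call to move; the robot and the scene stay as the last step left them, time stands still between calls to the robot, and variables do not carry over. Pictures are saved under pics/ and viewed, and the job is handed in when it is done.

Besides the shell and the picture viewer there is one more tool, called as name(argument=value, ...) on one line, values as JSON. arm_command: Moves the arm, as the interface text tells. Its arguments: {"type":"object","properties":{"targets":{"type":"array","items":{"type":"array"}},"squeeze":{"type":"number"}},"required":["targets"]}

```bash
mkdir -p pics; cat > h.py <<'E'
import numpy as np, cv2
from bench import manip, vision
def foc(p): return 200/np.tan(np.radians(p["vertical_fov"])/2)
def back(p,u,v,d=None):
    f=foc(p)
    if d is None: d=p["depth"][int(round(v)),int(round(u))]
    c=np.array([(u-p["cx"])/f*d,-(v-p["cy"])/f*d,-d,1]); return (p["T"]@c)[:3]
def proj(p,X):
    c=np.linalg.inv(p["T"])@np.append(X,1); f=foc(p)
    return p["cx"]+f*c[0]/-c[2], p["cy"]-f*c[1]/-c[2]
def ray_z(p,u,v,z):
    a=p["T"][:3,3]; b=back(p,u,v,1.0); t=(z-a[2])/(b[2]-a[2]); return a+t*(b-a)
E
python3 - <<'E'
from h import *
print(manip.sense(), manip.tcp_to_grasp)
for n in ["scene","top"]:
    p=vision.camera(n); cv2.imwrite(f"pics/{n}0.png",p["pixels"])
    print(n,{k:v for k,v in p.items() if k not in("pixels","depth")})
    for q in ["dry_block","well_1","well_2","well_3","rod_stand","depth_rod","foot_face","timer","beaker","tape_white"]:
        print(q,[(round(r["conf"],2),np.round(r["centre"],3),np.round(proj(p,r["centre"]))) for r in vision.tip_of(p,q)])
E
```

```text
{'t': 0.0, 'qpos': array([-1.20291188e+00,  2.64750303e-01,  1.60537849e+00,  6.58105703e-06,
        1.27373254e+00, -3.69534689e-02]), 'qvel': array([-1.90585860e-04,  1.06246650e-03,  7.35081588e-05,  1.28344742e-03,
        1.61670598e-04,  1.53206720e-03]), 'joint_torque': array([-9.88131760e-04, -5.15113771e+01, -3.67317331e+01, -2.13405915e-04,
        1.29055709e-02, -1.08384708e-05]), 'position': array([ 0.26570181, -0.6201237 ,  0.4033611 ]), 'tool_rot': array([-3.07525873e+00, -6.31131122e-01,  5.76814074e-04]), 'contact_force': array([-0.21104928, -0.08894828, -0.26463529]), 'torque': array([-0.01023755,  0.01939447,  0.01060195]), 'gripper_width': 0.0854096311970881} 0.1547
scene {'vertical_fov': 51.14803220116565, 'cx': 322.65293147378304, 'cy': 197.4102660429934, 'T': array([[-0.60359594,  0.35529265, -0.71375001, -0.04474126],
       [-0.79702936, -0.29179452,  0.5287723 ,  0.40232196],
       [-0.02039943,  0.88804453,  0.45930466,  0.48556203],
       [ 0.        ,  0.        ,  0.        ,  1.        ]]), 'shot': 1}
dry_block [(0.8, array([0.572, 0.159, 0.   ]), ar
[... 2374 characters left out ...]
rray([0.682, 0.013, 0.001]), array([300., 164.])), (0.7, array([ 0.557, -0.205,  0.012]), array([389., 211.])), (0.62, array([ 0.562, -0.204,  0.003]), array([388., 209.])), (0.61, array([ 0.615, -0.118,  0.001]), array([352., 189.]))]
foot_face [(0.64, array([ 0.559, -0.205,  0.038]), array([391., 208.])), (0.62, array([ 0.611, -0.115,  0.009]), array([351., 190.])), (0.59, array([0.682, 0.018, 0.026]), array([298., 161.]))]
timer [(0.66, array([ 0.429, -0.055, -0.004]), array([328., 264.]))]
beaker [(0.91, array([ 0.707, -0.117, -0.002]), array([351., 154.]))]
tape_white [(0.78, array([ 0.656, -0.325, -0.002]), array([433., 173.])), (0.4, array([0.57 , 0.156, 0.09 ]), array([235., 200.]))]
```

View pics/scene0.png

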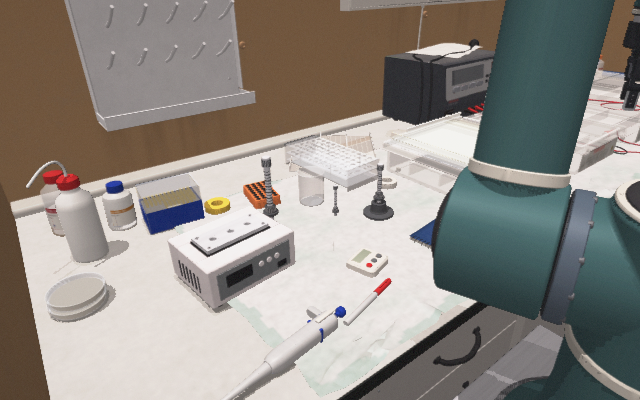

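View pics/top0.png

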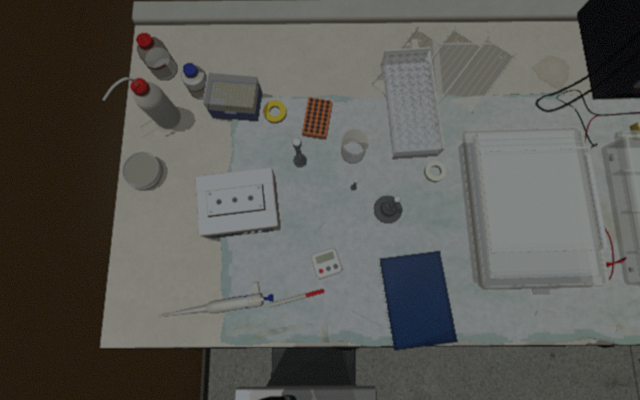

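The scene picture shows three gauge look-alikes: a large one at px (269,190), a small one at (335,200), and the middle-sized one in its stand at (378,190). The dry block is at (235,250) and its wells at y≈0.12, 0.156 and 0.192. Next I'll measure these more precisely.

```bash
python3 - <<'E'
from h import *
ims=[]
for n in ["scene","top"]:
    p=vision.camera(n); d=p["depth"]; f=foc(p)
    v,u=np.mgrid[0:400,0:640]
    P=np.stack([(u-p["cx"])/f*d,-(v-p["cy"])/f*d,-d,np.ones_like(d)],-1)@p["T"].T
    P=P[...,:3]
    for nm,c in [("mid",(.56,-.204)),("big",(.682,.013)),("small",(.612,-.118))]:
        m=(np.hypot(P[...,0]-c[0],P[...,1]-c[1])<.03)&(d>0)&(P[...,2]>.012)
        print(n,nm,"top z",np.round(np.percentile(P[m][:,2],[50,95,99,100]),4))
        if nm=="mid":
            for lo,hi in [(.1,.14),(.07,.1),(.04,.07),(.012,.034)]:
                k=m&(P[...,2]>lo)&(P[...,2]<hi); print(lo,k.sum(),np.round(P[k].mean(0),4) if k.any() else 0, np.round([v[k].mean(),u[k].mean()],1) if k.any() else 0)
    m=(np.abs(P[...,0]-.57)<.025)&(np.abs(P[...,1]-.156)<.06)&(d>0)
    print("block z",np.percentile(P[m][:,2],[5,50,95]))
    uw,vw=(229,231) if n=="scene" else (235,199)
    c=cv2.resize(p["pixels"][vw-40:vw+40,uw-55:uw+55],None,fx=7,fy=7,interpolation=cv2.INTER_CUBIC); cv2.imwrite(f"pics/{n}_w.png",c)
    uw,vw=(378,195) if n=="scene" else (390,208)
    c=cv2.resize(p["pixels"][vw-40:vw+40,uw-55:uw+55],None,fx=7,fy=7,interpolation=cv2.INTER_CUBIC); cv2.imwrite(f"pics/{n}_s.png",c)
E
```

```text
scene mid top z [0.0448 0.1246 0.1286 0.1303]
0.1 75 [ 0.5566 -0.2012  0.118 ] [168.5 379.8]
0.07 58 [ 0.5574 -0.2014  0.0843] [182.3 379.1]
0.04 100 [ 0.5555 -0.1997  0.0533] [195.2 378.5]
0.012 163 [ 0.5509 -0.1953  0.0222] [208.6 378. ]
scene big top z [0.0886 0.1614 0.1636 0.164 ]
scene small top z [0.0439 0.0806 0.0821 0.0827]
block z [0.08871954 0.09267609 0.09385371]
top mid top z [0.0389 0.1269 0.1286 0.1295]
0.1 45 [ 0.5605 -0.2021  0.1241] [199.8 396.3]
0.07 15 [ 0.5589 -0.2008  0.0838] [204.2 392.3]
0.04 73 [ 0.559  -0.2007  0.0517] [206.8 389.8]
0.012 110 [ 0.5569 -0.1983  0.0238] [209.9 386.9]
top big top z [0.0709 0.1633 0.1649 0.1667]
top small top z [0.0271 0.0814 0.082  0.0825]
block z [0.08364925 0.09150328 0.09401401]
```

```bash
cd pics; python3 -c "
import cv2,numpy as np
a=[cv2.resize(cv2.imread(f),(400,290)) for f in ['scene_w.png','top_w.png','scene_s.png','top_s.png']]
cv2.imwrite('m.png',np.vstack([np.hstack(a[:2]),np.hstack(a[2:])]))"
```

```text
(no output)
```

View pics/m.png

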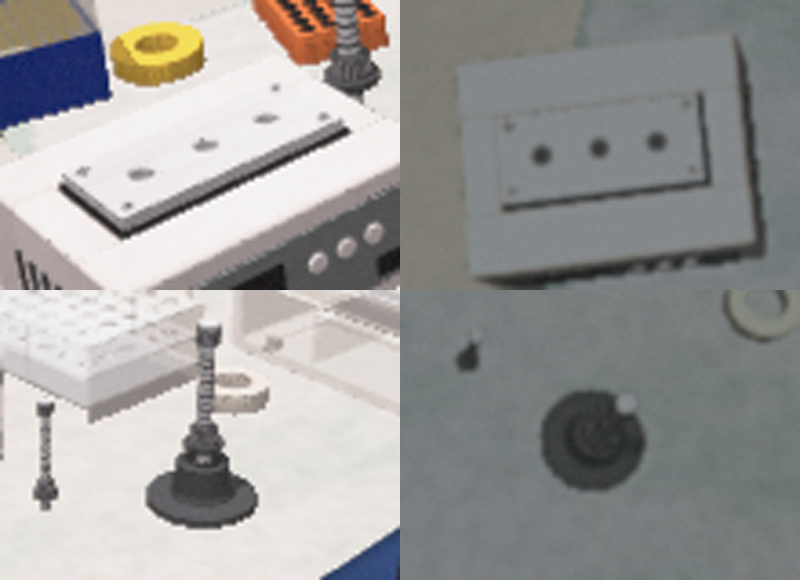

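```bash
cat > meas.py <<'E'
from h import *
from scipy.ndimage import label
def wells(n,ret=False):
    p=vision.camera(n); g=cv2.cvtColor(p["pixels"],cv2.COLOR_BGR2GRAY).astype(float)
    out=[]
    for X in [(.572,.12,.092),(.57,.156,.092),(.566,.192,.092)]:
        u,v=proj(p,X); u0,v0=int(round(u)),int(round(v)); r=8
        w=g[v0-r:v0+r+1,u0-r:u0+r+1]; bg=np.median(w)
        wt=np.clip(bg-12-w,0,None); vv,uu=np.mgrid[-r:r+1,-r:r+1]; wt*=np.hypot(uu,vv)<6.5
        uc=u0+(wt*uu).sum()/wt.sum(); vc=v0+(wt*vv).sum()/wt.sum()
        out.append(ray_z(p,uc,vc,.092)); print(n,(round(uc,2),round(vc,2)),np.round(out[-1],4))
    return p,g
if __name__=="__main__":
    p,g=wells("scene")
    print(g[170-16:170+10,372:388].astype(int))
    p,g=wells("top")
    u,v=proj(p,(.56,-.204,.128)); print(u,v); u,v=int(u),int(v)
    print(u,v); print(g[v-8:v+9,u-8:u+9].astype(int))
    u,v=235,199; print(g[v-6:v+7,u-24:u+24:1].astype(int))
E
python3 meas.py
```

```text
scene (np.float64(246.57), np.float64(223.3)) [0.5731 0.1205 0.092 ]
scene (np.float64(229.85), np.float64(230.63)) [0.5692 0.1562 0.092 ]
scene (np.float64(212.16), np.float64(238.56)) [0.5647 0.192  0.092 ]
[[233 228 196 202 223 227 227 228 228 228 227 227 227 227 229 214]
 [233 233 206 198 226 228 227 228 226 229 228 228 228 229 229 216]
 [235 233 218 196 226 228 228 228 228 229 230 230 231 230 230 216]
 [237 237 236 215 228 228 229 228 228 228 229 230 231 230 232 213]
 [234 237 237 237 236 228 225 222 228 229 228 230 230 232 232 214]
 [233 235 237 228 205 187 192 211 227 229 228 229 230 232 232 215]
 [225 214 200 180 187 193 192 212 227 230 230 231 232 233 233 215]
 [177 188 191 189 189 194 189 227 231 231 233 232 233 232 231 212]
 [189 189 190 192 189 192 197 227 233 233 233 233 231 231 223 211]
 [189 190 190 191 189 202 236 237 238 237 235 230 231 232 225 214]
 [189 190 191 191 190 165 218 233 237 236 228 187 227 230 224 213]
 [209 206 197 190 191 108 145 158 157 152 140 120 221 228 222 211]
 [202 210 211 206 199 108 104  97 112 123  93  97 217 226 221 209]
 [209 204 208 208 18
[... 4196 characters left out ...]
104 103 117 133 136 135 136 135 136 136 135 135 134
  135 135 136 136 135 135 135 137 135 135 136 135]
 [136 134 134 137 129 114  81  67  71  89 115 134 136 134 135 132 135 135
  135 136 136 135 131 132 130 133 137 135 135 135 136 135 135 136 135 135
  135 135 136 136 134 135 135 135 136 135 134 137]
 [134 136 136 134 134 129 112 102 107 115 132 135 135 134 135 136 136 135
  134 134 133 136 135 136 136 138 135 136 134 133 135 136 134 135 136 136
  134 135 134 135 133 136 134 136 135 135 136 133]
 [134 136 135 135 137 135 132 129 129 134 137 135 135 135 134 136 135 135
  136 135 135 135 136 136 135 133 135 135 135 135 135 135 135 136 135 134
  135 135 136 135 134 134 135 134 135 136 135 133]]
```

```bash
python3 - <<'E'
from h import *
p=vision.camera("top"); print(ray_z(p,396.8,198.9,.128), ray_z(p,397.2,199.1,.128))
g=cv2.cvtColor(p["pixels"],cv2.COLOR_BGR2GRAY)
# stand foot disc
for z,c in [(.010,(.56,-.204)),]:
    u,v=proj(p,(.56,-.204,.01)); u,v=int(u),int(v)
    m=((g<85)*255).astype(np.uint8); n,l,s,ce=cv2.connectedComponentsWithStats(m)
    k=l[v,u+10] ; print(s[k],ce[k])
    cs,_=cv2.findContours((l==k).astype(np.uint8),cv2.RETR_EXTERNAL,cv2.CHAIN_APPROX_NONE)
    e=cv2.fitEllipse(cs[0]); print(e, ray_z(p,*e[0],.01))
q=vision.camera("scene")
print(ray_z(q,380.5,163.5,.128))
g=cv2.cvtColor(q["pixels"],cv2.COLOR_BGR2GRAY)
# head center columns at mid-height: cols 377-383
print(ray_z(q,380.2,167.5,.1195))
from scipy.spatial.transform import Rotation as R
s=manip.sense();print(R.from_rotvec(s["tool_rot"]).as_matrix().round(3))
E
```

```text
[ 0.56172128 -0.20259931  0.128     ] [ 0.5612734  -0.20343979  0.128     ]
[374 196  28  27 599] [387.18864775 209.1903172 ]
((387.1846008300781, 209.18211364746094), (25.59710121154785, 28.061063766479492), 121.74207305908203) [ 0.56115234 -0.2015617   0.01      ]
[ 0.5593642  -0.20521226  0.128     ]
[ 0.55783287 -0.20332246  0.1195    ]
[[ 0.919  0.394  0.   ]
 [ 0.394 -0.919 -0.   ]
 [ 0.     0.    -1.   ]]
```

arm_command(targets=[[60, [0.035, 0.05, 0], -6], [60, [0.07, 0.1, 0], -12], [60, [0.105, 0.15, 0], -18], [60, [0.14, 0.2, 0], -23.2], [60, [0.175, 0.25, 0], -23.2], [60, [0.21, 0.3, 0], -23.2], [60, [0.245, 0.35, 0], -23.2], [60, [0.275, 0.39, -0.02], -23.2]], squeeze=40)

```text
t: 2.4
position: [0.5426, -0.2287, 0.387]
tool_rot: [3.139, 0.001, 0.008]
contact_force: [0.4, -0.5, -0.4]
gripper_width: 0.0512
```

arm_command(targets=[[60, [0.02, 0.027, -0.02], 0], [60, [0.02, 0.027, -0.035], 0], [60, [0.02, 0.027, -0.04], 0], [60, [0.02, 0.027, -0.04], 0]])

```text
t: 2.9
position: [0.5602, -0.2044, 0.3446]
tool_rot: [3.142, -0.002, -0.001]
contact_force: [0.6, -0.8, -0.6]
gripper_width: 0.0514
```

arm_command(targets=[[60, [0.001, 0.002, -0.025], 0], [60, [0.001, 0.002, -0.05], 0], [60, [0.001, 0.002, -0.068], 0], [60, [0.001, 0.002, -0.07], 0]])

```text
t: 3.4
position: [0.5611, -0.202, 0.2736]
tool_rot: [-3.141, 0.002, 0.003]
contact_force: [0.6, 0.1, -0.7]
gripper_width: 0.0514
```

```bash
python3 - <<'E'
from h import *
s=manip.sense(); print(s["position"],s["contact_force"])
for n in("scene","top"):
    p=vision.camera(n); g=s["position"]-[0,0,.1547]; u,v=proj(p,g); print(n,u,v)
    u,v=int(u),int(v); c=cv2.resize(p["pixels"][v-50:v+50,u-50:u+50],(400,400),interpolation=cv2.INTER_CUBIC)
    cv2.imwrite(f"pics/{n}_g1.png",c)
cv2.imwrite("pics/g1.png",np.hstack([cv2.imread(f"pics/{n}_g1.png") for n in("scene","top")]))
E
```

```text
[ 0.5610876  -0.20195436  0.2736354 ] [ 0.60436186  0.07907768 -0.69886167]
scene 378.7017425877734 167.44426397851657
top 395.72128764587785 200.05688893760748
```

View pics/g1.png

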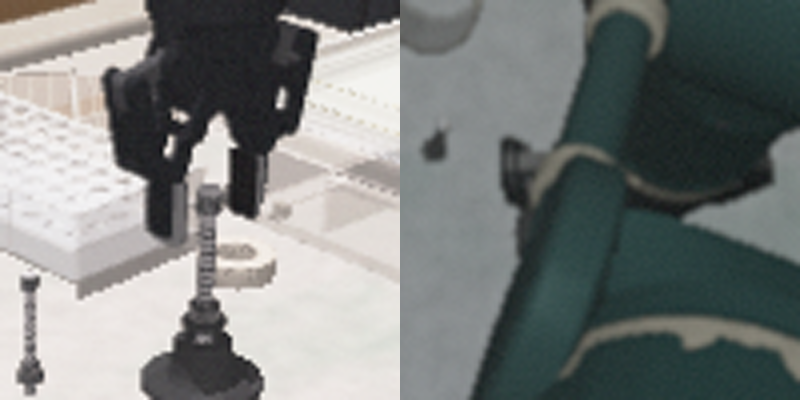

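arm_command(targets=[[30, [0, 0, 0], 0], [20, [0, 0, 0], 0], [16, [0, 0, 0], 0], [12, [0, 0, 0], 0], [8, [0, 0, 0], 0], [0, [0, 0, 0], 0], [0, [0, 0, 0], 0]], squeeze=40)

```text
t: 4.38
position: [0.5623, -0.2017, 0.2756]
tool_rot: [3.141, -0.0, 0.003]
contact_force: [-0.6, -0.3, 5.5]
gripper_width: 0.0123
```

```bash
cat > look.py <<'E'
import sys
from h import *
s=manip.sense(); print(s["t"],s["position"].round(4),s["contact_force"].round(2),s["torque"].round(2),s["gripper_width"])
p=vision.camera("scene"); g=s["position"]-[0,0,.17]; u,v=proj(p,g); print(u,v)
u,v=int(u),int(v); cv2.imwrite(f"pics/{sys.argv[1]}.png",cv2.resize(p["pixels"][v-50:v+50,u-65:u+65],None,fx=6,fy=6,interpolation=cv2.INTER_CUBIC))
E
python3 look.py g2
```

```text
4.375 [ 0.5623 -0.2017  0.2756] [-0.6  -0.26  5.52] [-0.09 -0.01  0.05] 0.012271329873083932
377.9771883496023 172.84813218025474
```

View pics/g2.png

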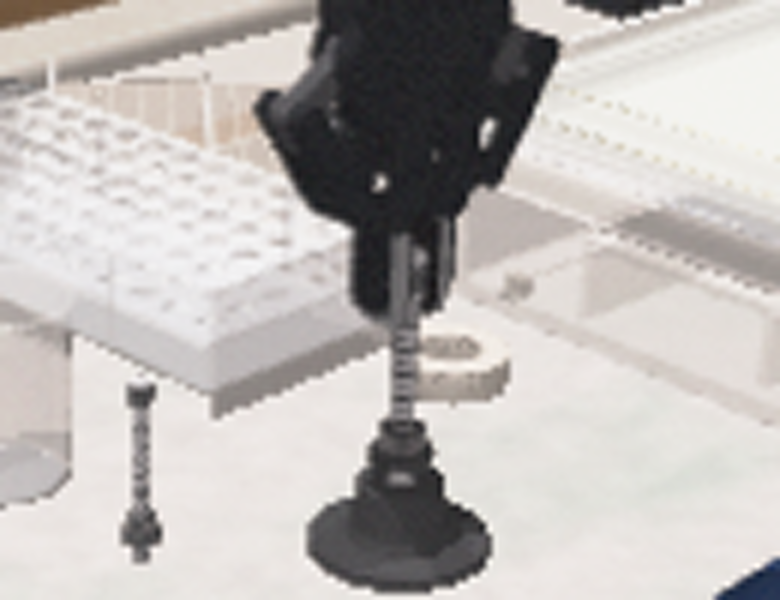

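arm_command(targets=[[0, [0, 0, 0.008], 0], [0, [0, 0, 0.018], 0], [0, [0, 0, 0.03], 0], [0, [0, 0, 0.06], 0], [0, [0, 0, 0.09], 0], [0, [0, 0, 0.12], 0], [0, [0, 0, 0.13], 0], [0, [0, 0, 0.13], 0]])

```text
t: 5.42
position: [0.5619, -0.2014, 0.4054]
tool_rot: [3.141, -0.0, 0.002]
contact_force: [0.5, 0.2, -0.9]
gripper_width: 0.0128
```

```bash
python3 look.py g3
```

```text
5.425 [ 0.5619 -0.2014  0.4054] [ 0.54  0.23 -0.88] [ 0.   -0.03  0.01] 0.012842967230523089
380.5575635370073 115.70939767299892
```

View pics/g3.png

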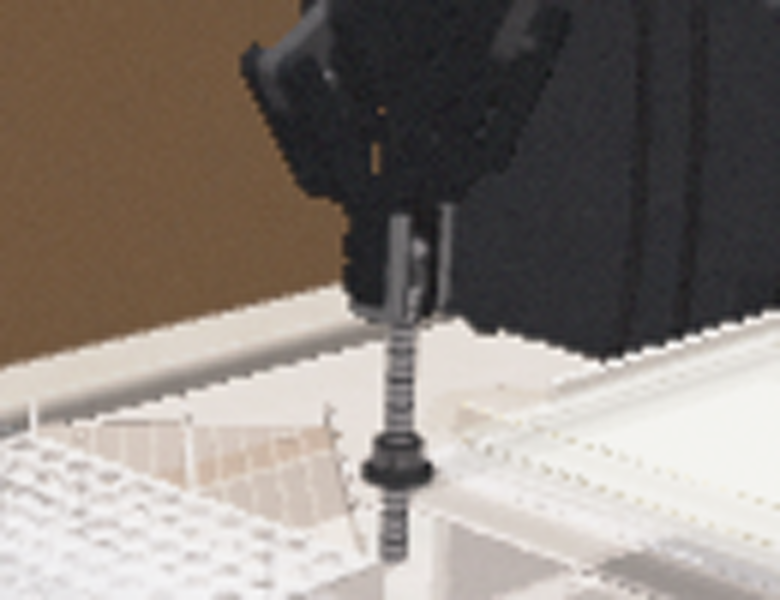

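The gauge is held upright, with its tip about 140 mm up. Moving it over to well_1.

arm_command(targets=[[0, [0.002, 0.05, 0], 0], [0, [0.004, 0.1, 0], 0], [0, [0.006, 0.15, 0], 0], [0, [0.008, 0.2, 0], 0], [0, [0.01, 0.25, 0], 0], [0, [0.012, 0.295, 0], 0], [0, [0.014, 0.318, 0], 0], [0, [0.014, 0.324, 0], 0]])

```text
t: 6.48
position: [0.5752, 0.1239, 0.4026]
tool_rot: [3.141, 0.003, -0.005]
contact_force: [0.0, -0.8, -1.5]
gripper_width: 0.0124
```

arm_command(targets=[[0, [0, 0, -0.015], 0], [0, [0, 0, -0.03], 0], [0, [0, 0, -0.03], 0], [0, [0, 0, -0.03], 0]])

```text
t: 6.98
position: [0.5759, 0.1218, 0.3744]
tool_rot: [3.141, -0.002, -0.001]
contact_force: [0.0, -0.0, -1.0]
gripper_width: 0.0119
```

```bash
python3 look.py g4; python3 - <<'E'
from h import *
p=vision.camera("top"); cv2.imwrite("pics/t4.png",p["pixels"][150:250,170:300].repeat(6,0).repeat(6,1))
for n in("scene","top"):
    p=vision.camera(n); print([(round(r["conf"],2),np.round(r["centre"],4)) for r in vision.tip_of(p,"rod_stem")])
E
```

```text
6.975 [0.5759 0.1218 0.3744] [ 0.01 -0.04 -1.01] [0.   0.05 0.01] 0.01188781130688801
238.3671090450921 166.88117404904665
[(0.66, array([0.5746, 0.1226, 0.1051])), (0.55, array([ 0.6112, -0.1198,  0.0025]))]
[(0.73, array([ 4.294e-01, -5.400e-02, -1.000e-04])), (0.47, array([0.5748, 0.1198, 0.1114])), (0.45, array([0.5723, 0.1575, 0.0008])), (0.42, array([ 6.819e-01,  1.050e-02, -2.000e-04]))]
```

View pics/g4.png

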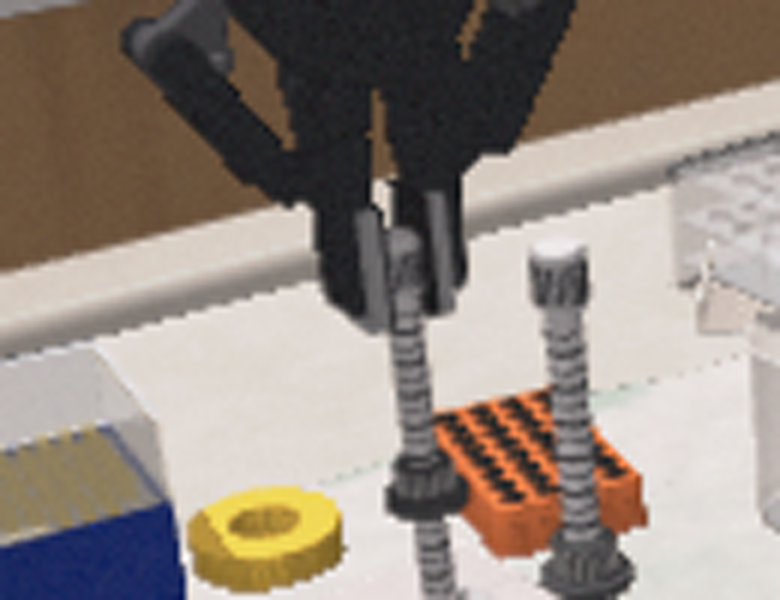

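View pics/t4.png

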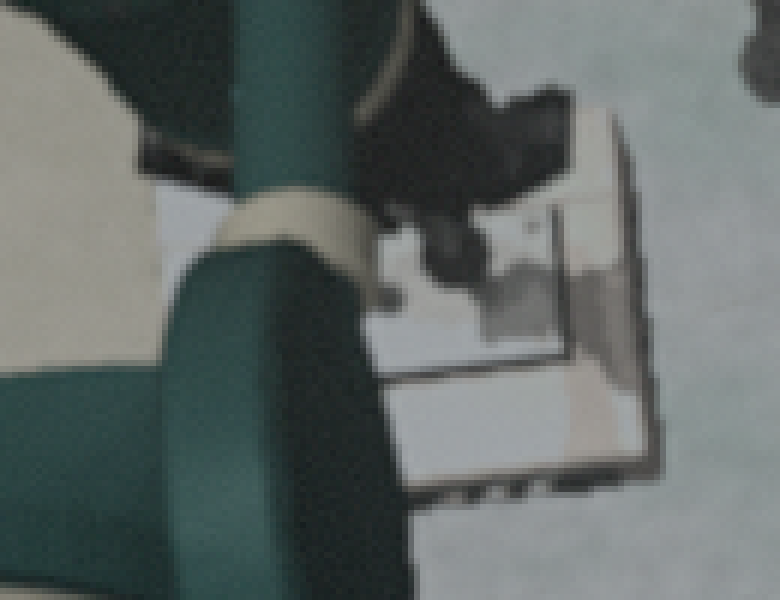

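```bash
cat > ov.py <<'E'
import sys
from h import *
s=manip.sense(); x,y,z=s["position"]; print(s["position"].round(4))
p=vision.camera("scene"); S=6
tip=z-.2656
u0,v0=proj(p,(x,y,tip+.05)); u0,v0=int(u0)-50,int(v0)-45
c=cv2.resize(p["pixels"][v0:v0+95,u0:u0+110],None,fx=S,fy=S,interpolation=cv2.INTER_CUBIC)
def P(X): u,v=proj(p,X); return int((u-u0+.5)*S),int((v-v0+.5)*S)
cv2.line(c,P((x,y,tip)),P((x,y,tip+.118)),(0,0,255),1)
print("expected",proj(p,(x,y,tip)),proj(p,(x,y,tip+.118)),"origin",u0,v0)
for w in [(.5731,.1205),(.5692,.1562),(.5647,.192)]: cv2.circle(c,P((*w,.092)),4,(0,255,0),1)
cv2.imwrite(f"pics/{sys.argv[1]}.png",c)
E
python3 ov.py o1
```

```text
[0.576  0.1225 0.3753]
expected (np.float64(243.8378668791209), np.float64(214.69591261473613)) (np.float64(236.39888655718102), np.float64(154.2880022450586)) origin 190 145
```

View pics/o1.png

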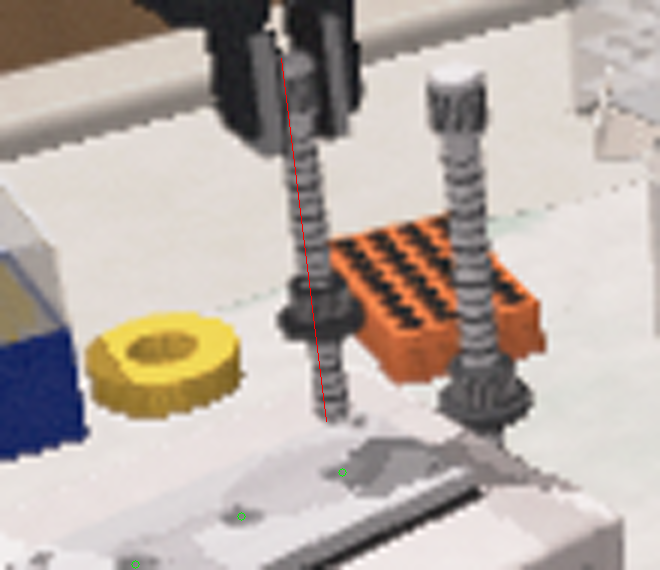

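arm_command(targets=[[0, [-0.0012, -0.0005, -0.006], 0], [0, [-0.0012, -0.0005, -0.012], 0], [0, [-0.0012, -0.0005, -0.018], 0], [0, [-0.0012, -0.0005, -0.02], 0], [0, [-0.0012, -0.0005, -0.022], 0], [0, [-0.0012, -0.0005, -0.022], 0]])

```text
t: 8.07
position: [0.5746, 0.1221, 0.3525]
tool_rot: [3.142, -0.0, -0.0]
contact_force: [-0.2, 0.4, -1.1]
gripper_width: 0.0121
```

```bash
python3 ov.py o2; python3 -c "
from h import *
s=manip.sense();print(s['contact_force'],s['torque'],s['t'])"
```

```text
[0.5746 0.1221 0.3525]
expected (np.float64(245.736575796309), np.float64(225.59798879425782)) (np.float64(238.54109335086443), np.float64(166.8270298839513)) origin 192 156
[ 0.36288257  0.89055873 -0.81391664] [-0.00787733 -0.01736225  0.01849883] 8.125
```

View pics/o2.png

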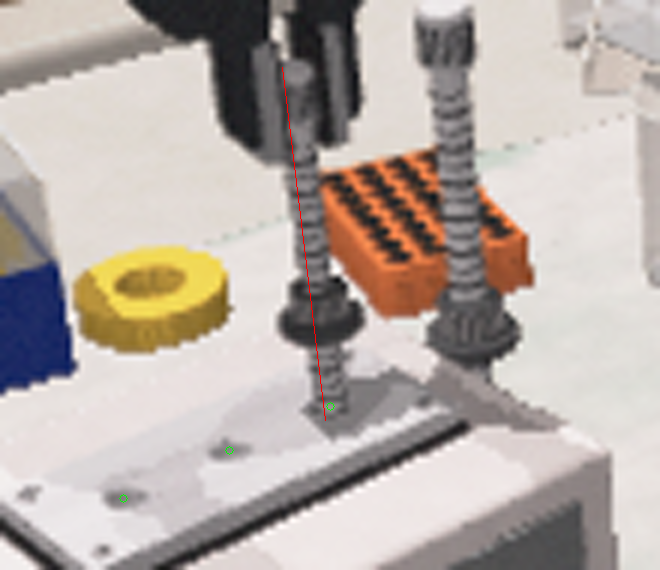

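No force yet with the tip below the face, so it has entered the well. Going on gently.

arm_command(targets=[[0, [0, 0, -0.005], 0], [0, [0, 0, -0.01], 0], [0, [0, 0, -0.014], 0], [0, [0, 0, -0.018], 0]])

```text
t: 8.62
position: [0.5746, 0.122, 0.3343]
tool_rot: [3.142, -0.0, -0.0]
contact_force: [0.1, -0.2, -0.8]
gripper_width: 0.0126
```

arm_command(targets=[[0, [0, 0, -0.003], 0], [0, [0, 0, -0.006], 0], [0, [0, 0, -0.009], 0], [0, [0, 0, -0.009], 0]])

```text
t: 9.12
position: [0.5746, 0.1221, 0.3255]
tool_rot: [3.142, -0.0, -0.0]
contact_force: [0.9, -0.6, -0.9]
gripper_width: 0.0124
```

arm_command(targets=[[0, [0, 0, -0.002], 0], [0, [0, 0, -0.004], 0], [0, [0, 0, -0.006], 0], [0, [0, 0, -0.006], 0]])

```text
t: 9.62
position: [0.5748, 0.122, 0.3198]
tool_rot: [-3.142, 0.0, -0.001]
contact_force: [0.6, -0.5, 2.2]
gripper_width: 0.0124
```

arm_command(targets=[[0, [0, 0, -0.002], 0], [0, [0, 0, -0.004], 0], [0, [0, 0, -0.005], 0], [0, [0, 0, -0.005], 0]])

```text
t: 10.12
position: [0.5746, 0.122, 0.3144]
tool_rot: [3.142, -0.0, -0.0]
contact_force: [0.6, 0.3, 2.4]
gripper_width: 0.0121
```

arm_command(targets=[[0, [0, 0, -0.002], 0], [0, [0, 0, -0.004], 0], [0, [0, 0, -0.005], 0], [0, [0, 0, -0.005], 0]])

```text
t: 10.62
position: [0.5746, 0.122, 0.3094]
tool_rot: [3.142, -0.0, -0.0]
contact_force: [0.0, -0.5, 2.3]
gripper_width: 0.0126
```

arm_command(targets=[[0, [0, 0, -0.002], 0], [0, [0, 0, -0.004], 0], [0, [0, 0, -0.004], 0]])

```text
t: 11.0
position: [0.5745, 0.122, 0.3053]
tool_rot: [3.142, -0.0, -0.001]
contact_force: [0.9, -2.0, 0.5]
gripper_width: 0.0126
```

arm_command(targets=[[0, [0, 0, -0.0015], 0], [0, [0, 0, -0.003], 0], [0, [0, 0, -0.003], 0]])

```text
t: 11.38
position: [0.5746, 0.122, 0.3024]
tool_rot: [3.142, -0.0, -0.0]
contact_force: [0.7, -1.0, 2.3]
gripper_width: 0.012
```

```bash
python3 ov.py o3
```

```text
[0.5746 0.122  0.3024]
expected (np.float64(248.509284030323), np.float64(248.13099214305907)) (np.float64(241.73923482218103), np.float64(192.8265578969586)) origin 195 180
```

View pics/o3.png

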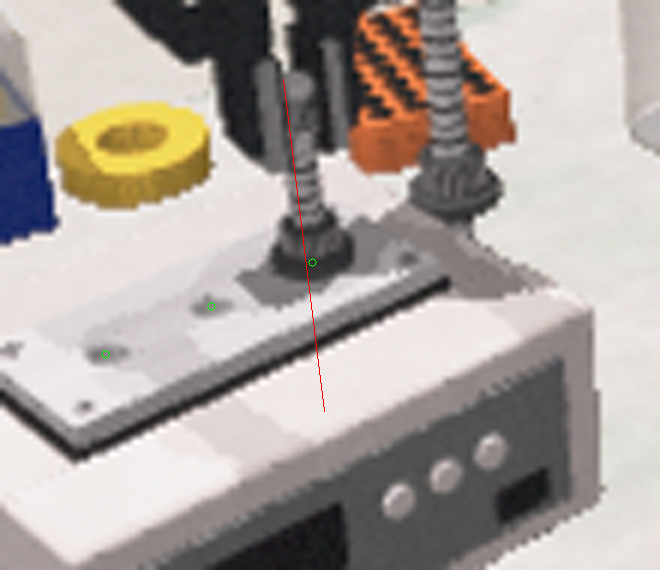

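Depth is about 55 mm and the rod has not bottomed. The foot is on the block.

arm_command(targets=[[0, [0, 0, -0.0015], 0], [0, [0, 0, -0.003], 0], [0, [0, 0, -0.003], 0]])

```text
t: 11.8
position: [0.5746, 0.122, 0.2995]
tool_rot: [3.142, -0.0, -0.0]
contact_force: [1.4, -1.7, 2.4]
gripper_width: 0.0125
```

arm_command(targets=[[0, [0, 0, -0.001], 0], [0, [0, 0, -0.002], 0], [0, [0, 0, -0.002], 0]])

```text
t: 12.18
position: [0.5746, 0.122, 0.2975]
tool_rot: [3.142, -0.0, -0.0]
contact_force: [0.8, -1.9, 2.3]
gripper_width: 0.0125
```

arm_command(targets=[[0, [0, 0, -0.001], 0], [0, [0, 0, -0.002], 0], [0, [0, 0, -0.002], 0]])

```text
t: 12.55
position: [0.5746, 0.1221, 0.2957]
tool_rot: [-3.142, 0.0, 0.0]
contact_force: [0.3, -2.0, 3.9]
gripper_width: 0.0123
```

arm_command(targets=[[0, [0, 0, -0.001], 0], [0, [0, 0, -0.002], 0], [0, [0, 0, -0.002], 0]])

```text
t: 12.92
position: [0.5752, 0.1223, 0.2955]
tool_rot: [-3.141, 0.0, -0.003]
contact_force: [-1.3, -1.5, 11.0]
gripper_width: 0.0121
```

Bottomed: the force jumped to 11 N while z stayed put, at about 62 mm depth. I'll check the picture before releasing.

```bash
python3 ov.py o4; python3 -c "
from h import *
s=manip.sense();print(s['contact_force'],s['torque'],s['t'])"
```

```text
[0.5752 0.1223 0.2955]
expected (np.float64(248.61019560242), np.float64(251.0521035966507)) (np.float64(241.87929909683314), np.float64(196.2199100109184)) origin 195 183
[-0.59530693 -2.33769518 10.54816232] [-0.38534241  0.16263897 -0.00408025] 12.975
```

View pics/o4.png

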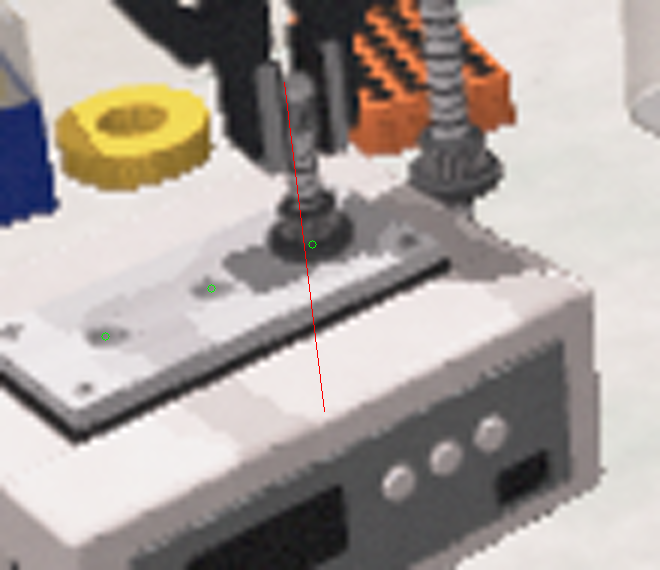

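arm_command(targets=[[20, [0, 0, 0], 0], [30, [0, 0, 0], 0], [50, [0, 0, 0], 0], [60, [0, 0, 0], 0], [60, [0, 0, 0], 0]])

```text
t: 13.6
position: [0.5746, 0.1221, 0.2934]
tool_rot: [-3.142, 0.0, 0.001]
contact_force: [-0.3, 0.6, 0.4]
gripper_width: 0.0515
```

```bash
python3 ov.py o5; python3 -c "
from h import *
s=manip.sense();print(s['contact_force'],s['torque'],s['t'])"
```

```text
[0.5746 0.1221 0.2934]
expected (np.float64(248.97547766347947), np.float64(252.06029432932974)) (np.float64(242.2763625013351), np.float64(197.34410531422867)) origin 196 184
[ 0.00458371 -0.18867002 -0.68264273] [ 0.0278984   0.01322403 -0.03236457] 13.65
```

View pics/o5.png

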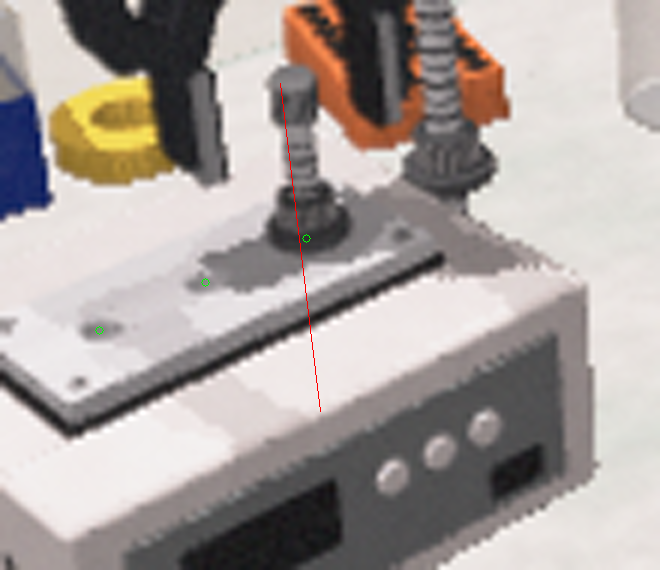

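Released, and the gauge stands in the well. Raising the arm straight up, then clear.

arm_command(targets=[[60, [0, 0, 0.02], 0], [60, [0, 0, 0.05], 0], [60, [0, 0, 0.08], 0], [60, [0, 0, 0.12], 0], [60, [0, -0.04, 0.12], 0], [60, [-0.03, -0.1, 0.12], 0], [60, [-0.06, -0.15, 0.12], 0], [60, [-0.09, -0.2, 0.12], 0]])

```text
t: 14.65
position: [0.4836, -0.0794, 0.4156]
tool_rot: [3.141, 0.0, 0.004]
contact_force: [1.2, -0.8, -0.0]
gripper_width: 0.0512
```

```bash
python3 - <<'E'
from h import *
for n in ["scene","top"]:
    p=vision.camera(n); d=p["depth"]; f=foc(p); cv2.imwrite(f"pics/{n}_f.png",p["pixels"])
    v,u=np.mgrid[0:400,0:640]
    P=(np.stack([(u-p["cx"])/f*d,-(v-p["cy"])/f*d,-d,np.ones_like(d)],-1)@p["T"].T)[...,:3]
    m=(np.hypot(P[...,0]-.574,P[...,1]-.121)<.02)&(d>0)
    z=P[m][:,2]; b=(np.abs(P[...,0]-.57)<.02)&(np.abs(P[...,1]-.17)<.02)&(d>0)
    print(n,np.percentile(z,[50,97,99,100]).round(4),"block",np.median(P[b][:,2]))
    k=m&(P[...,2]>.135); print("head",P[k].mean(0).round(4)); k=m&(P[...,2]>.1)&(P[...,2]<.112); print("foot top",P[k].mean(0).round(4))
    for q in ["foot_face","rod_stem","depth_rod","timer","beaker","tape_white"]:
        print(q,[(round(r["conf"],2),np.round(r["centre"],3)) for r in vision.tip_of(p,q)][:4])
    if n=="scene": cv2.imwrite("pics/fz.png",cv2.resize(p["pixels"][175:255,200:300],None,fx=7,fy=7,interpolation=cv2.INTER_CUBIC))
E
```

```text
scene [0.1058 0.1487 0.1492 0.1497] block 0.09260436812824913
head [0.5689 0.1222 0.1435]
foot top [0.5678 0.1223 0.1062]
foot_face [(0.52, array([0.573, 0.119, 0.091])), (0.51, array([0.683, 0.012, 0.026])), (0.37, array([ 0.616, -0.119,  0.015]))]
rod_stem [(0.61, array([ 0.614, -0.124,  0.004]))]
depth_rod [(0.86, array([0.684, 0.015, 0.007])), (0.53, array([ 0.613, -0.118,  0.   ]))]
timer [(0.77, array([ 0.43 , -0.05 ,  0.002]))]
beaker [(0.73, array([ 0.713, -0.12 , -0.   ]))]
tape_white [(0.49, array([ 0.655, -0.326, -0.   ]))]
top [0.0946 0.148  0.1488 0.1497] block 0.09151585966192155
head [0.5733 0.1192 0.1453]
foot top [0.5717 0.1178 0.106 ]
foot_face [(0.58, array([0.574, 0.118, 0.09 ]))]
rod_stem []
depth_rod [(0.53, array([0.573, 0.12 , 0.034]))]
timer [(0.89, array([ 0.43 , -0.05 , -0.005]))]
beaker []
tape_white [(0.49, array([ 0.658, -0.325, -0.002])), (0.27, array([0.567, 0.197, 0.093]))]
```

View pics/fz.png

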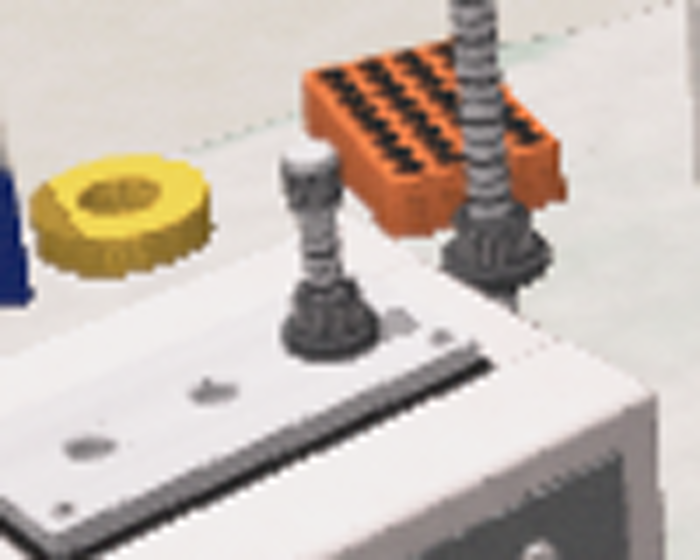

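View pics/scene_f.png

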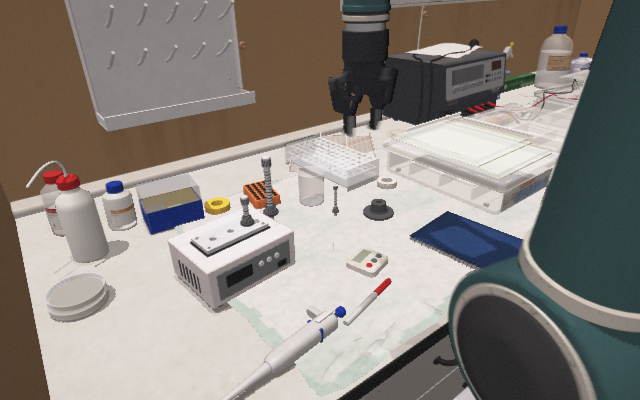

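```bash
python3 -c "
from bench import manip
print(manip.job_done(), manip.sense()['t'])"
```

```text
the job is handed in; nothing more can be done
the job is handed in; nothing more can be done
```

The deep well is well_1, at the block's -y end. The gauge is standing in it with its rod bottomed and its foot flat on the block, and I handed the job in at about 15 s.

- **Gauge:** I took the middle-sized of the three look-alikes, the one in the stand, and put it into well_1 first.
- **Depth:** The foot landed at about 35 mm and slid up the rod at about 3 N. The rod bottomed at about 62 mm, where the force rose to 11 N and the rod stopped moving. That leaves about 56 mm standing out, under the 58 mm limit, so I did not probe the other two wells.
- **Checks after release:**
    - Depth images put the head top at 0.148 to 0.149 m; 62 mm depth would put it at 0.148 m.
    - They put the foot's top at about 0.106 m, where 0.107 m means the foot is flat on the block.
    - The final picture shows the gauge upright and the gripper clear.
- **Bystanders:** The timer and tape are where they started, to within a few mm. The beaker is too by the scene camera, but the top camera did not detect it in the last picture.
- **Disagreements:** The two cameras differed by about 2 mm on positions, so I shifted the rod by about 1 mm before inserting it. It then went in without resistance.

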